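Load the dial of a piercing press and hold it under the punch

TASK

Pick the square end cap off the bench and seat it fully home, plug upward, in the square nest of the press's dial plate. Then turn the dial until that nest is centred under the punch, and finish with the gripper still closed on one of the dial's handle posts, holding the dial still there while I pull the press lever: do not let go at the end. Leave the other caps and everything else on the bench where they lie.

Things in the scene. Friction and masses are not known exactly. Their poses are not given: they have to be found in the camera images.
- square_cap_mid (a point): Square end cap, anthracite plastic, loose on the bench, plug upward: flange 48 x 48 x 6 mm and, centred on it, a hollow square plug 34 x 34 mm, 20 mm high (walls 3 mm, open on top), to be gripped by its outside. 26 mm high in all, about 45 g. This point: the cap's middle, 13 mm above its underside; x and y square to its sides, z up. A round and an oblong cap lie near it.
- dial: Hand-turned dial plate of the press: aluminium disc 260 mm across, 10 mm thick. Turns either way about its upright axis, without stops or clicks, with light friction (about 0.12 N m), and stays where it is left. Origin on the axis at the disc's underside, 45 mm above the bench; z up. The square nest lies on its +y.
- dial_centre (a point): Centre of the dial's top, on its axis, 55 mm above the bench. A hub 44 mm across stands there, 16 mm high. Around it, 82 mm from the axis and 120 degrees apart, lie three steel nest plates 6 mm thick: square pocket, round pocket (54 mm; 120 degrees counter-clockwise from the square one seen from above) and oblong pocket (64 x 44 mm). Handle posts stand half-way between them.
- square_nest (a point): Middle of the floor of the square nest, 82 mm from the dial's axis: a pocket 52 x 52 mm, 6 mm deep, 2.5 mm chamfers at its mouth, in a 74 x 74 mm plate, sides along this point's x and y. Floor = dial's top, 55 mm above the bench, with a dark slug hole (18 mm) in the middle. A cap fully home has its flange level with the plate's top, its plug above it. Turns with the dial.
- punch (a point): Lower end of the punch (10 mm across), 116 mm above the bench. It does not move. Its upright axis is 82 mm from the dial's axis, so a nest can be turned exactly under it. Handle posts and a seated cap pass freely under the punch; a gripper does not.
- press: Grey arbor press that carries dial and punch, fixed. Origin on the dial's axis at bench level; +y points from there to the punch. Along +y: head 50 mm wide from y = 55 to 235 mm, 150 to 215 mm above the bench (rack above the punch up to 255 mm); ram guide below it, 34 mm across, from 130 mm up; column 50 mm wide from y = 155 to 235 mm; lever slanting back on the +x side up to 290 mm. Base plate 20 mm high.
- post_a: Handle post on the dial, diametrically opposite the square nest: upright round black plastic post, 18 mm across, top 50 mm above the dial's top (105 mm above the bench), on a 24 mm steel collar 4 mm high, 105 mm from the dial's axis, free to revolve on its own pin. Origin at its foot, on the dial's top; grip it some 30 to 40 mm above that.
- post_b: Handle post like post_a, 105 mm from the axis, 60 degrees counter-clockwise (seen from above) from the square nest. Origin at its foot.
- post_c: Handle post like post_a, 105 mm from the axis, 60 degrees clockwise (seen from above) from the square nest. Origin at its foot.
- round_cap: Round anthracite end cap (flange 50 mm across, plug 34 mm across, 26 mm high), a bystander. Origin: centre of its underside.
- oblong_cap: Oblong anthracite end cap (flange 60 x 40 mm, plug 44 x 24 mm, 26 mm high), a bystander. Origin: centre of its underside.
- tape_measure: Grey tape measure, 66 x 34 x 60 mm, standing on the bench. Bystander; origin: centre of its underside.
- marker: Black and grey marker pen, 133 mm long, lying. Bystander; origin under its middle.
- tape_roll: Roll of masking tape, 96 mm across, 24 mm high, lying flat. Bystander; origin: centre of its underside.
- screwdriver: Screwdriver with a black handle, lying. Bystander.
- glue_bottle: White bottle, 52 mm across, 135 mm high, standing. Bystander; origin: centre of its underside.
- paper_cup: Pale paper cup, 74 mm across, 85 mm high, standing. Bystander; origin: centre of its underside.
- square_cap: The same square end cap; origin at the centre of its underside.
Things that resemble listed ones, but are neither listed nor needed, are in the scene too. Leave any blue look-alike of the square_cap alone.

How it is judged:
On the way:
1. the square cap lies fully home in the square nest, plug up, let go by the fingers (horizontal distance between square_cap_mid and square_nest below 0.0035 m and z of square_cap_mid in the frame of dial between 0.0205 and 0.0255 m and angle between square_cap_mid's own z axis and vertical below 0.06 rad and contact force between the fingers and square_cap below 0.1 N), for 0.2 s.
At the end, for the whole second after the job is handed in: Square nest within 4 mm of the punch axis seen from above, dial at rest (under 0.05 rad/s), square cap fully home in that nest (3.5 mm sideways, 2.5 mm in height, plug up, not touched by the fingers), and the fingers gripping one handle post with more than 5 N (all of step 1 and horizontal distance between square_nest and punch below 0.004 m and angular speed of dial below 0.05 rad/s and (contact force between the fingers and post_a above 5 N or contact force between the fingers and post_b above 5 N or contact force between the fingers and post_c above 5 N)); the arm keeps its last pose, push and grip.
It fails at once if another cap or a thing on the bench is shifted by more than 30 mm (distance of any of round_cap, oblong_cap, tape_measure, marker, tape_roll, screwdriver, glue_bottle, paper_cup from where it was at the start of the episode above 0.03 m).
It also fails if it takes over 64 s, if anything falls off the work surface, if the arm or the gripper's body presses on something with over 40 N, if the wrist force passes 120 N, or if a joint passes its speed limit or range.

ROBOT

A 6-joint arm with a two-finger parallel gripper is mounted at the origin on the work surface. World frame = base frame: x ahead of the robot, y to its left, z up, the work surface at z = 0. Lengths are in m, angles in rad, forces in N, time in s.
With the tool pointing down it reaches from about 0.375 to 0.9 m from the base axis. Payload 3.1 kg.
Tool frame: the origin (TCP) lies where the fingers leave the gripper's body, on its centre line; the fingertips stand 73 mm ahead of it and the grasp point (between the pads) lies bot.grip_depth ahead of it (bot.grip_depth is the distance from the TCP to the grasp point, in m); z points along the fingers, y is the direction in which the jaws open and shut (so a half turn about z gives the same grasp; the last joint's range is limited). The gripper opens to 85 mm and grips with 20 to 120 N. Pads are 22 mm wide; open, the fingers measure 114 mm over their backs; the gripper's body (76 mm by 85 mm) begins 54 mm behind the grasp point. The pads swing forward as they close: fully open they stand 13 mm farther back than shut.
Start: joints at [-1.474, 0.527, 1.433, -0, 1.181, -0.178], TCP at [0.17, -0.602, 0.304] pointing down, gripper open.
Joint ranges: [-3.08, 3.08], [-0.75, 2.2], [0.22, 2.44], [-1.43, 4.57], [0, 2.65], [-2.85, 2.85]. Speed limits (rad/s): [2.79, 2.79, 3.14, 3.14, 3.14, 3.14].

INTERFACE

Orientations are given as a 3x3 rotation matrix whose columns are the frame's x, y, z axes.
In Python, from rig import bot gives the robot as it stands.
- The arm moves only by the tool send_rows, never from a script. Its argument "series" is a list of rows, each a list of 4 numbers: the shift along the tool's x, y, z in cm, then the turn about the tool's z in degrees. A call has exactly 5 rows; each row is the pose to reach, as a shift and turn from the pose measured when the call began, along the tool's axes at that moment; what a row does not reach only later rows make up. A row lasts 1/10 s, in which the tool goes at most 50 mm and 8.59 degrees, less where a joint would pass 70% of its speed; a pose out of reach is approached as far as the arm can. A call with a gripper value outside its range is refused whole. "jaw" is the finger opening in cm, from 0 to 8.54, set as the call begins (left out, the last holds). The fingers move at their own pace and stop on an object; "grip_force" is the grip in N (left out, the last holds). Time passes only in rows, so rows that repeat a pose let the fingers close, or fill a call up. It gives the time, the measured TCP pose, the force and the opening at its end, in the units of the state.
- bot.observe(): the state, without advancing time (a new reading comes with each control period).
- bot.capture(name): name is "scene" or "top" or "wrist"; returns (picture, depth): 384x512x3 uint8, blue, green, red; 384x512 float32, m along the optical axis (not along the pixel's ray), 0 where there is no reading.
- bot.camera_model(name): a dict with "vertical_fov" (degrees; the focal length in pixels is half the picture's height over the tangent of half this angle, whatever the lens; pixels are square), "cx", "cy" (the principal point, pixels), "D" ([k1, k2, p1, p2, k3] as OpenCV has them; the pictures are not rectified), "rvec" (rotation vector, rad) and "tvec" (3), from world to camera coordinates, as OpenCV has them. Camera axes: x right, y down, z forward; pixel columns grow to the right and rows downward; lengths in m; the calibration is good to about 2 mm. A picture is of the moment at which its call begins: read the wrist's pose just before it. camera_model takes no time and is no camera call; for the wrist camera it gives the pose at the moment of the call.
- bot.finish_job(): hands the job in, once; it reports no verdict.
The state is a dict: "clock": time; "joint_positions": joint angles; "qvel": joint speeds; "tau": joint torques, N m; "eef_pos": TCP position; "eef_rot": TCP orientation; "wrist_force": force on the tool from outside, world axes, zero at the start; "torque": the same for the moment, N m; "gripper_width": finger opening in m.
Only numpy, scipy, OpenCV 4.12 (cv2) and the standard library are available. Lean on these libraries where they do the work, as an engineer would, in place of code of your own. Each camera call takes 0.05 s, during which the arm holds its last target.

## Working session

There is one attempt and no reset: what is moved stays moved. The work goes in short steps, Python scripts to look and compute and a tool call to move; the robot and the scene stay as the last step left them, time stands still between calls to the robot, and variables do not carry over. Pictures are saved under pics/ and viewed, and the job is handed in when it is done.

Besides the shell and the picture viewer there is one more tool, called after ">>>" as a command line: name --pt "numbers of a row" for each row, then --argument value for the rest. send_rows: Moves the arm, as the interface text tells. Its arguments: {"type":"object","properties":{"series":{"type":"array","items":{"type":"array","items":{"type":"number"}}},"jaw":{"type":"number"},"grip_force":{"type":"number"}},"required":["series"]}

```bash
ls; mkdir -p pics; python3 - <<'E'
from rig import bot
import cv2
print(bot.observe(), bot.grip_depth)
for n in("scene","top","wrist"):
    m=bot.camera_model(n);print(n,m)
    p,d=bot.capture(n);cv2.imwrite(f"pics/{n}0.png",p)
    import numpy as np;np.savez(f"{n}0.npz",p=p,d=d,m=np.array(m,dtype=object))
E
```

```text
pics
{'clock': 0.0, 'joint_positions': array([-1.47451557e+00,  5.28444549e-01,  1.43393725e+00, -3.50323556e-05,
        1.18140707e+00, -1.78536793e-01]), 'qvel': array([ 0.00039607, -0.00100784,  0.00071358,  0.00027532,  0.0004086 ,
       -0.00141299]), 'tau': array([ 2.60504257e-04, -4.42353702e+01, -1.78023756e+01, -3.21601046e-04,
        8.39369459e-03,  9.74442031e-06]), 'eef_pos': array([ 0.16954949, -0.60095965,  0.30293562]), 'eef_rot': array([[ 9.62471150e-01,  2.71383911e-01, -2.43386052e-04],
       [ 2.71383783e-01, -9.62468741e-01,  2.18292344e-03],
       [ 3.58158833e-04, -2.16705186e-03, -9.99997588e-01]]), 'wrist_force': array([-0.40222009,  0.32189144, -0.42621893]), 'torque': array([0.01479078, 0.0028303 , 0.02741286]), 'gripper_width': 0.08547883008001228} 0.0539
scene {'vertical_fov': 55.6432451290521, 'cx': 251.80365373101725, 'cy': 190.40582086726846, 'D': array([-0.07822477,  0.        ,  0.        ,  0.        ,  0.        ]), 'rvec': array([ 1.7235648 ,  1.78198188, -0.79018818]), 'tvec': array([ 0.1406779 , -0.31287486,  1.31266638])}
top {'vertical_fov': 46.19908795142889, 'cx': 254.28907264206788, 'cy': 194.03115902259927, 'D': array([0.0434661, 0.       , 0.       , 0.       , 0.       ]), 'rvec': array([ 2.15245264, -2.12184772,  0.18160575]), 'tvec': array([-0.10087255,  0.59730473,  1.19508216])}
wrist {'vertical_fov': 68.21484606085681, 'cx': 249.521507211193, 'cy': 195.06011038712242, 'D': array([-0.00067729,  0.        ,  0.        ,  0.        ,  0.        ]), 'rvec': array([-2.30245114,  1.74425235,  0.26872372]), 'tvec': array([-0.6233635 , -0.03775634,  0.38055641])}
```

View pics/scene0.png

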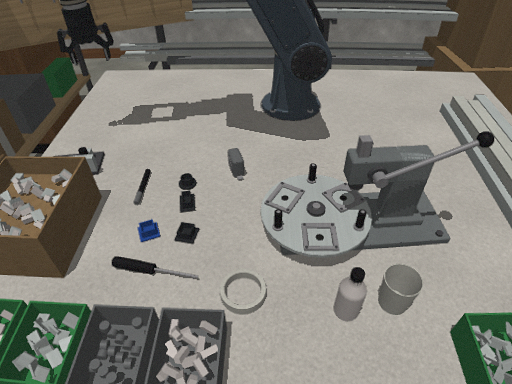

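View pics/top0.png

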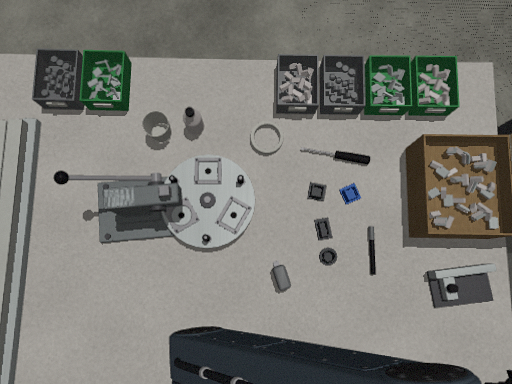

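View pics/wrist0.png

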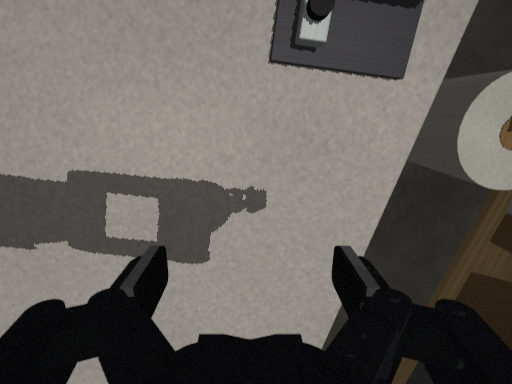

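The scene and top views show the press at the left, with the dial near (207,200). The caps are near (317,190), (323,228) and (328,256), and a blue look-alike is at (350,193). I'll zoom in.

```bash
python3 - <<'E'
import cv2,numpy as np
p=cv2.imread("pics/top0.png")
a=cv2.resize(p[145:255,155:265],(600,600),interpolation=cv2.INTER_CUBIC)
cv2.imwrite("pics/c1.png",a)
cv2.imwrite("pics/c2.png",cv2.resize(p[170:280,260:400],(760,597),interpolation=cv2.INTER_CUBIC))
p=cv2.imread("pics/scene0.png")
cv2.imwrite("pics/c3.png",cv2.resize(p[150:270,250:390],(700,600),interpolation=cv2.INTER_CUBIC))
E
```

```text
(no output)
```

View pics/c1.png

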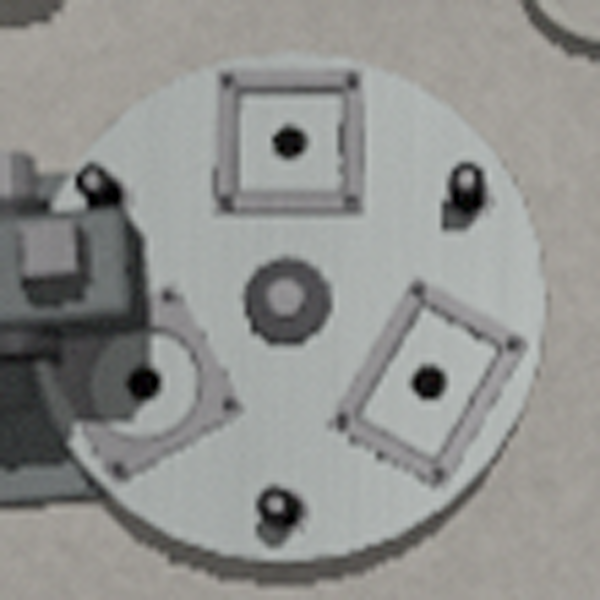

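View pics/c2.png

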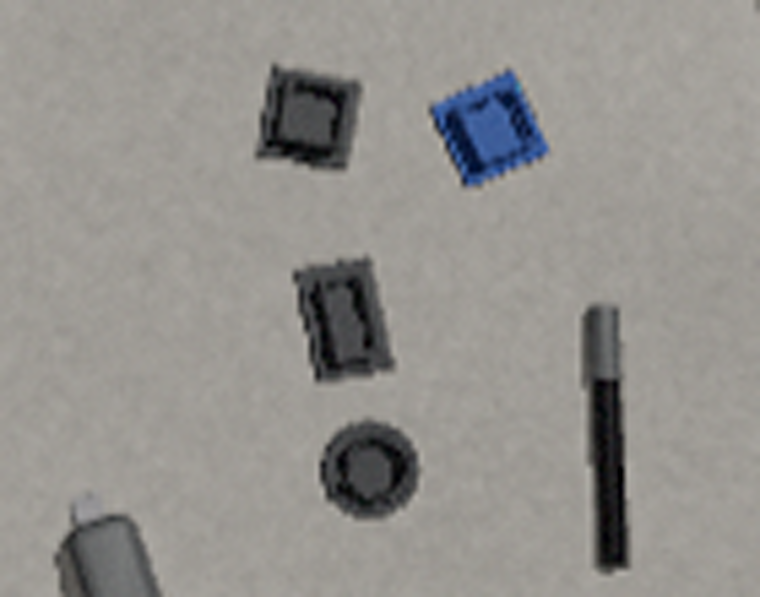

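View pics/c3.png

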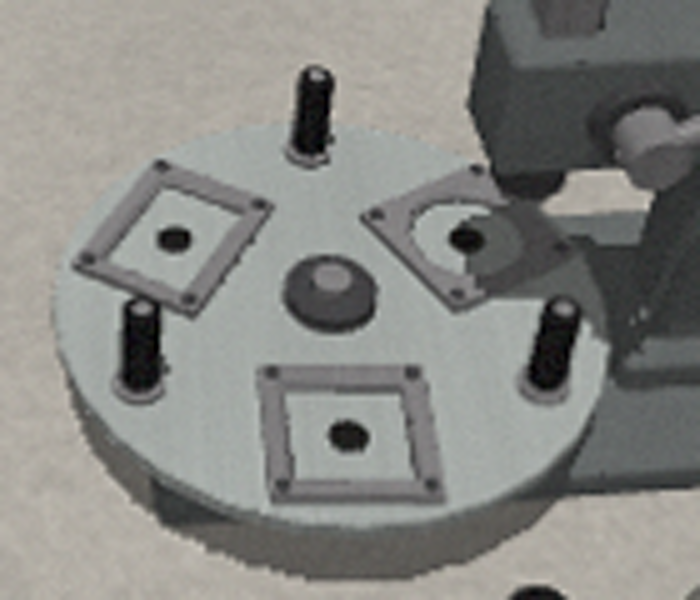

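```bash
cat > h.py <<'E'
import numpy as np,cv2
def K(m,shape=(384,512)):
    f=shape[0]/2/np.tan(np.radians(m["vertical_fov"])/2)
    return np.array([[f,0,m["cx"]],[0,f,m["cy"]],[0,0,1]])
def plane(m,uv,z):
    uv=np.asarray(uv,float).reshape(-1,1,2)
    n=cv2.undistortPoints(uv,K(m),m["D"]).reshape(-1,2)
    R=cv2.Rodrigues(m["rvec"])[0];c=-R.T@m["tvec"]
    d=np.c_[n,np.ones(len(n))]@R
    return c+d*((z-c[2])/d[:,2])[:,None]
def withdepth(m,uv,D):
    uv=np.asarray(uv,float).reshape(-1,2)
    n=cv2.undistortPoints(uv.reshape(-1,1,2),K(m),m["D"]).reshape(-1,2)
    R=cv2.Rodrigues(m["rvec"])[0]
    z=np.array([D[int(round(v)),int(round(u))] for u,v in uv])
    return (np.c_[n,np.ones(len(n))]*z[:,None]-m["tvec"])@R
def cloud(m,D):
    v,u=np.nonzero(D>0)
    uv=np.c_[u,v].astype(float)
    n=cv2.undistortPoints(uv.reshape(-1,1,2),K(m),m["D"]).reshape(-1,2)
    R=cv2.Rodrigues(m["rvec"])[0]
    return uv.astype(int),(np.c_[n,np.ones(len(n))]*D[v,u][:,None]-m["tvec"])@R
def proj(m,X):
    return cv2.projectPoints(np.asarray(X,float).reshape(-1,3),m["rvec"],m["tvec"],K(m),m["D"])[0].reshape(-1,2)
def load(n):
    z=np.load(n,allow_pickle=True);return z["p"],z["d"],z["m"].item()
E
python3 - <<'E'
from h import *
np.set_printoptions(precision=4,suppress=True)
p,D,m=load("top0.npz")
s=110/600
c=lambda u,v:(155-.5+(u+.5)*s,145-.5+(v+.5)*s)
holes=[c(289,142),c(428,382),c(144,382)]
H=plane(m,holes,.055);print("holes sq,obl,round",H, withdepth(m,holes,D)[:,2])
cen=H[:,:2].mean(0);print("centre",cen,np.linalg.norm(H[:,:2]-cen,axis=1),np.degrees(np.arctan2(*(H[:,:2]-cen).T[::-1])))
hub=plane(m,[c(287,296)],.071);print("hub",hub)
print("posts b c a tops",plane(m,[c(88,175),c(467,178),c(279,500)],.105))
s2=140/760
c2=lambda u,v:(260-.5+(u+.5)*s2,170-.5+(v+.5)*s2)
print("sq cap plug top corners?",plane(m,[c2(275,66),c2(362,82),c2(345,170),c2(257,157)],.006))
print("obl",plane(m,[c2(343,321)],.006),"round",plane(m,[c2(371,469)],.006),"blue",plane(m,[c2(490,128)],.006))
print("tape",plane(m,[(266,138),(281,277),(156,126),(192,117)],.0))
uv,X=cloud(m,D)
for h in("scene0.npz",):
    ps,Ds,ms=load(h);print("scene nest",plane(ms,[(250+348/5,150+436/5)],.055))
E
```

```text
holes sq,obl,round [[ 0.6617  0.0382  0.055 ]
 [ 0.5399 -0.0351  0.055 ]
 [ 0.5379  0.1068  0.055 ]] [0.0543 0.0556 0.0579]
centre [0.5799 0.0366] [0.0819 0.0821 0.0817] [   1.1065 -119.1047  120.8702]
hub [[0.58   0.0351 0.071 ]]
posts b c a tops [[ 0.6328  0.13    0.105 ]
 [ 0.6342 -0.0541  0.105 ]
 [ 0.4765  0.0324  0.105 ]]
sq cap plug top corners? [[ 0.6442 -0.2529  0.006 ]
 [ 0.6362 -0.2989  0.006 ]
 [ 0.589  -0.2894  0.006 ]
 [ 0.5952 -0.2431  0.006 ]]
obl [[ 0.5094 -0.2874  0.006 ]] round [[ 0.4334 -0.3008  0.006 ]] blue [[ 0.6125 -0.3659  0.006 ]]
tape [[ 0.7743 -0.1245  0.    ]
 [ 0.3736 -0.1702  0.    ]
 [ 0.8054  0.1992  0.    ]
 [ 0.8349  0.0947  0.    ]]
scene nest [[0.6621 0.0372 0.055 ]]
```

```bash
python3 - <<'E'
from h import *
np.set_printoptions(precision=4,suppress=True)
for n in("top0.npz","scene0.npz"):
    p,D,m=load(n);uv,X=cloud(m,D)
    for lo,hi,nm in((.2,.23,"head top"),(.012,.027,"base")):
        k=(X[:,2]>lo)&(X[:,2]<hi)&(X[:,0]>.45)&(X[:,0]<.72)&(X[:,1]>.06)&(X[:,1]<.42)
        P=X[k][:,:2].astype(np.float32)
        print(n,nm,k.sum(),cv2.minAreaRect(P*1000),P.min(0),P.max(0),np.median(X[k][:,2]))
# base rect contour in top pic
p,D,m=load("top0.npz")
cv2.imwrite("pics/c4.png",cv2.resize(p[150:260,70:200],(780,660)[0:2] if 0 else (709,600),interpolation=cv2.INTER_CUBIC))
E
```

```text
top0.npz head top 1691 ((573.1276245117188, 179.0037841796875), (86.08292388916016, 180.26109313964844), 1.8438085317611694) [0.5295 0.0885] [0.6169 0.2691] 0.2143520004972249
top0.npz base 1914 ((557.82470703125, 241.76254272460938), (171.96585083007812, 208.70619201660156), 5.718207836151123) [0.4629 0.1296] [0.6523 0.3507] 0.020015083758493507
scene0.npz head top 1734 ((577.9486694335938, 179.93008422851562), (77.30362701416016, 178.82533264160156), 6.402499675750732) [0.5312 0.0875] [0.616  0.2675] 0.21374059118184824
scene0.npz base 2095 ((558.4544067382812, 231.08831787109375), (171.96087646484375, 225.8208770751953), 6.068625450134277) [0.4703 0.1276] [0.6544 0.3495] 0.019401478895169116
```

View pics/c4.png

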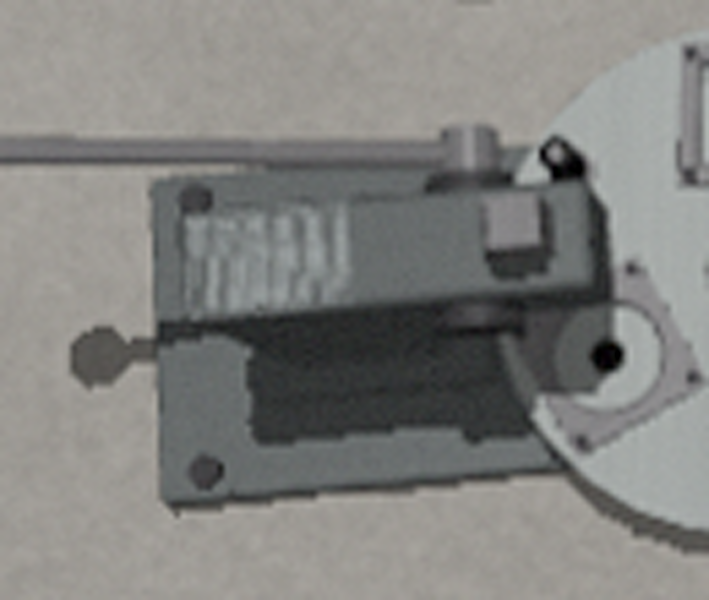

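```bash
python3 - <<'E'
from h import *
np.set_printoptions(precision=4,suppress=True)
p,D,m=load("top0.npz");s=130/709
c=lambda u,v:(70-.5+(u+.5)*s,150-.5+(v+.5)*s)
H=plane(m,[c(187,208),c(588,183),c(600,300),c(187,327)],.215);print("head",H)
B=plane(m,[c(155,181),c(168,505),c(560,467)],.02);print("base",B)
R=plane(m,[c(487,199),c(540,194),c(543,246),c(487,249)],.255);print("rack",R,R.mean(0))
a=lambda p,q:np.degrees(np.arctan2(*(q-p)[:2][::-1]))
print(a(H[1],H[0]),a(H[2],H[3]),a(H[3],H[0]),a(H[2],H[1]),a(B[1],B[0]),a(B[2],B[1]))
# robust line fits on head top points' x extents vs y from depth
for n in("top0.npz","scene0.npz"):
    p,D,m=load(n);uv,X=cloud(m,D)
    k=(X[:,2]>.209)&(X[:,2]<.221)&(X[:,0]>.5)&(X[:,0]<.615)&(X[:,1]>.06)&(X[:,1]<.42)
    P=X[k];ys=np.arange(.1,.26,.008);lo=[];hi=[]
    for y in ys:
        q=P[abs(P[:,1]-y)<.004,0];lo.append(q.min());hi.append(q.max())
    print(n,np.array(lo),np.array(hi),np.polyfit(ys,lo,1),np.polyfit(ys,hi,1), np.polyfit(ys,[ (l+h)/2 for l,h in zip(lo,hi)],1))
    k=(X[:,2]>.24)&(X[:,2]<.265)&(X[:,0]>.5)&(X[:,0]<.7)&(X[:,1]>.06)&(X[:,1]<.42)
    print("rack",X[k].min(0),X[k].max(0))
E
```

```text
head [[0.581  0.2668 0.215 ]
 [0.5949 0.0929 0.215 ]
 [0.543  0.0855 0.215 ]
 [0.5287 0.2632 0.215 ]]
base [[0.6293 0.3493 0.02  ]
 [0.4625 0.3308 0.02  ]
 [0.4841 0.1341 0.02  ]]
rack [[0.5798 0.1283 0.255 ]
 [0.5823 0.1061 0.255 ]
 [0.56   0.1038 0.255 ]
 [0.5584 0.1272 0.255 ]] [0.5701 0.1163 0.255 ]
94.53952044354934 94.61069964133594 3.9347317783830045 8.114096079209133 6.323770881863417 96.26979013455683
top0.npz [0.5473 0.5466 0.5445 0.5443 0.5438 0.5419 0.5416 0.5409 0.5388 0.5387
 0.5387 0.5384 0.5362 0.5359 0.5356 0.5354 0.5332 0.5334 0.5327 0.5307] [0.5955 0.593  0.5933 0.5929 0.5931 0.5901 0.5902 0.5903 0.5874 0.5875
 0.5876 0.612  0.6118 0.614  0.6135 0.6121 0.6118 0.5819 0.5789 0.5788] [-0.1011  0.5567] [0.0267 0.5911] [-0.0372  0.5739]
rack [0.5575 0.1044 0.2404] [0.6067 0.3213 0.265 ]
scene0.npz [0.5481 0.5493 0.5787 0.5776 0.565  0.5458 0.5453 0.5443 0.5453 0.5421
 0.5403 0.5405 0.5418 0.5405 0.5382 0.5358 0.5376 0.5394 0.5383 0.5312] [0.5967 0.5966 0.5954 0.5949 0.5934 0.5941 0.5931 0.5912 0.5901 0.5901
 0.5884 0.5882 0.6115 0.6118 0.6127 0.6121 0.6113 0.6096 0.5814 0.5796] [-0.1944  0.5805] [0.0413 0.5898] [-0.0765  0.5851]
rack [0.5592 0.1034 0.2403] [0.6065 0.3522 0.265 ]
```

>>> send_rows --pt "4.6 -1.7 0.4 5" --pt "9.2 -3.5 0.8 10" --pt "13.8 -5.2 1.2 15" --pt "18.4 -7 1.6 20" --pt "23 -8.7 2 26" --jaw 6

```text
clock: 0.65
eef_pos: [0.3685, -0.4534, 0.283]
eef_rot: [[0.983, -0.182, -0.0], [-0.182, -0.983, 0.002], [-0.001, -0.002, -1.0]]
wrist_force: [0.1, -0.4, -1.0]
gripper_width: 0.0598
```

>>> send_rows --pt "3.2 -3.4 1.2 0" --pt "6.4 -6.8 2.4 0" --pt "9.6 -10.2 3.6 0" --pt "12.8 -13.6 4.8 0" --pt "16 -17 6 0"

```text
clock: 1.15
eef_pos: [0.5581, -0.3139, 0.2224]
eef_rot: [[0.983, -0.182, -0.001], [-0.182, -0.983, 0.002], [-0.001, -0.002, -1.0]]
wrist_force: [0.6, -1.0, 0.9]
gripper_width: 0.0601
```

>>> send_rows --pt "2.5 -2.6 1 0" --pt "5 -5.4 2 0" --pt "5 -5.4 2 0" --pt "5 -5.4 2 0" --pt "5 -5.4 2 0"

```text
clock: 1.65
eef_pos: [0.6164, -0.2705, 0.2025]
eef_rot: [[0.983, -0.183, -0.001], [-0.183, -0.983, 0.002], [-0.002, -0.002, -1.0]]
wrist_force: [-0.7, -0.6, -0.3]
gripper_width: 0.06
```

```bash
cat > snap.py <<'E'
import sys
from rig import bot
from h import *
np.set_printoptions(precision=4,suppress=True)
n,tag=sys.argv[1:3]
s=bot.observe();m=bot.camera_model(n);p,d=bot.capture(n)
cv2.imwrite(f"pics/{tag}.png",p);np.savez(f"{tag}.npz",p=p,d=d,m=np.array(m,dtype=object))
print(s["clock"],s["eef_pos"],s["eef_rot"][:,0],s["eef_rot"][2],s["joint_positions"],s["wrist_force"],s["gripper_width"])
E
python3 snap.py wrist w1
```

```text
1.65 [ 0.6164 -0.2705  0.2025] [ 0.9831 -0.1829 -0.0019] [-0.0019 -0.002  -1.    ] [-0.5796  0.7074  1.3865  0.0013  1.0503  1.1746] [-0.7219 -0.6048 -0.3485] 0.0599672026044322
```

View pics/w1.png

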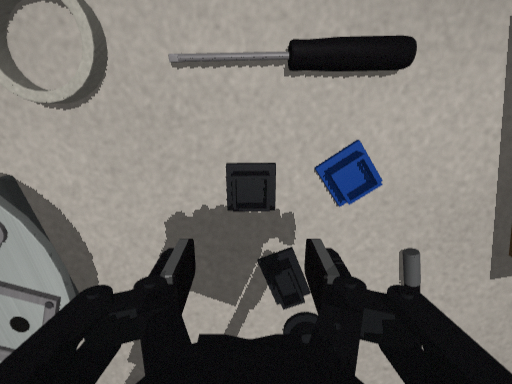

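```bash
python3 - <<'E'
from h import *
np.set_printoptions(precision=4,suppress=True)
p,D,m=load("w1.npz")
cv2.imwrite("pics/c5.png",cv2.resize(p[150:225,215:290],(600,600),interpolation=cv2.INTER_CUBIC))
R=cv2.Rodrigues(m["rvec"])[0];print(-R.T@m["tvec"],R)
print(plane(m,[(251,187)],.01), proj(m,[(.6164,-.2705,.1486),(.6164,-.2705,.1295)]))
E
```

```text
[ 0.6921 -0.2838  0.2727] [[-0.1839 -0.9829 -0.0012]
 [-0.9375  0.175   0.3008]
 [-0.2954  0.0564 -0.9537]]
[[ 0.6184 -0.2712  0.01  ]] [[251.4549 267.0591]
 [251.275  248.6498]]
```

View pics/c5.png

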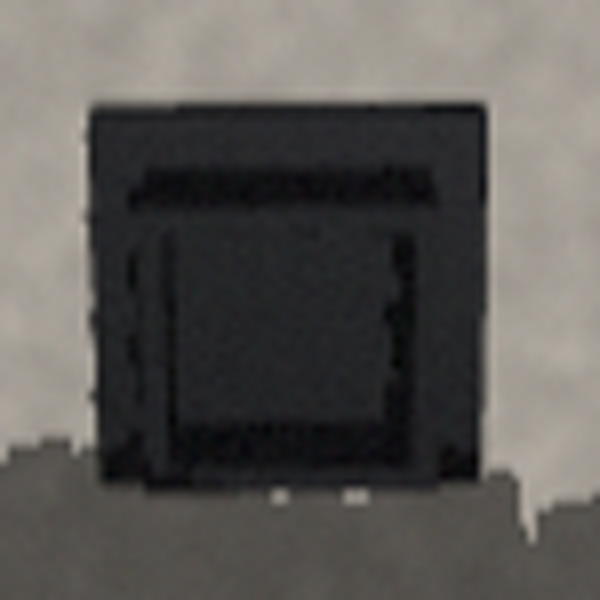

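```bash
python3 - <<'E'
from h import *
np.set_printoptions(precision=4,suppress=True)
p,D,m=load("w1.npz")
c=lambda u,v:(215-.5+(u+.5)/8,150-.5+(v+.5)/8)
A=plane(m,[c(90,105),c(486,105)],0);B=plane(m,[c(480,482),c(102,482)],.006)
print(A,B,np.vstack([A,B]).mean(0)); a=lambda d:np.degrees(np.arctan2(d[1],d[0]))
print(np.linalg.norm(A[0]-A[1]),np.linalg.norm(B[0]-B[1]),a(A[0]-A[1]),a(B[1]-B[0]),a(A[1]-B[0]),a(A[0]-B[1]))
E
```

```text
[[ 0.6443 -0.2511  0.    ]
 [ 0.6355 -0.2984  0.    ]] [[ 0.5896 -0.2899  0.006 ]
 [ 0.5983 -0.2433  0.006 ]] [ 0.6169 -0.2707  0.003 ]
0.048194940253876065 0.047389703590965615 79.4164150814757 79.42865293940642 -10.58314471783792 -9.594814626401412
```

The wrist view confirms the cap at (0.6167,-0.2708), yaw -10.5°. This agrees with the top camera and the tool is lined up, so I'll descend.

>>> send_rows --pt "0 0 4 0" --pt "0 0 8 0" --pt "0 0 11 0" --pt "0 0 12 0" --pt "0 0 12 0" --jaw 6 --grip_force 30

```text
clock: 2.2
eef_pos: [0.6148, -0.2713, 0.0817]
eef_rot: [[0.983, -0.185, -0.004], [-0.185, -0.983, 0.004], [-0.004, -0.003, -1.0]]
wrist_force: [0.2, -0.1, 0.8]
gripper_width: 0.0602
```

```bash
python3 snap.py wrist w2
```

```text
2.2 [ 0.6148 -0.2713  0.0817] [ 0.9826 -0.1855 -0.0042] [-0.0042 -0.003  -1.    ] [-0.5819  0.8708  1.4347  0.0016  0.8411  1.1744] [ 0.2289 -0.0756  0.7525] 0.06019642615091168
```

View pics/w2.png

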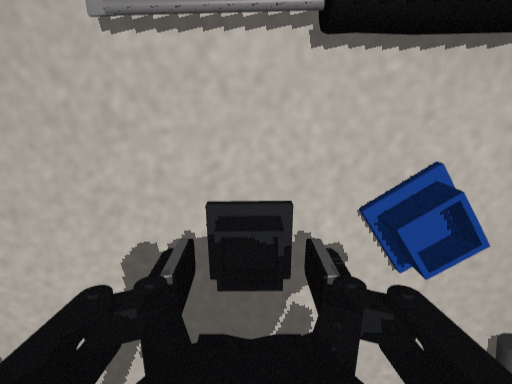

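>>> send_rows --pt "0.2 0.05 0.3 0" --pt "0.2 0.05 0.3 0" --pt "0.2 0.05 0.3 0" --pt "0.2 0.05 0.3 0" --pt "0.2 0.05 0.3 0"

```text
clock: 2.75
eef_pos: [0.618, -0.2725, 0.0808]
eef_rot: [[0.983, -0.185, -0.0], [-0.185, -0.983, 0.002], [-0.0, -0.001, -1.0]]
wrist_force: [0.6, -0.3, 0.3]
gripper_width: 0.06
```

>>> send_rows --pt "0 0 0 0" --pt "0 0 0 0" --pt "0 0 0 0" --pt "0 0 0 0" --pt "0 0 0 0" --jaw 2.5 --grip_force 35

```text
clock: 3.25
eef_pos: [0.6182, -0.2726, 0.0811]
eef_rot: [[0.983, -0.185, 0.0], [-0.185, -0.983, 0.001], [0.0, -0.001, -1.0]]
wrist_force: [0.3, -0.8, 2.4]
gripper_width: 0.0329
```

```bash
python3 snap.py wrist w3
```

```text
3.25 [ 0.6182 -0.2726  0.0811] [ 0.9828 -0.1849  0.0003] [ 0.0003 -0.0012 -1.    ] [-0.5808  0.8739  1.4275  0.0017  0.8404  1.1748] [ 0.3426 -0.8471  2.3929] 0.032947126557553344
```

View pics/w3.png

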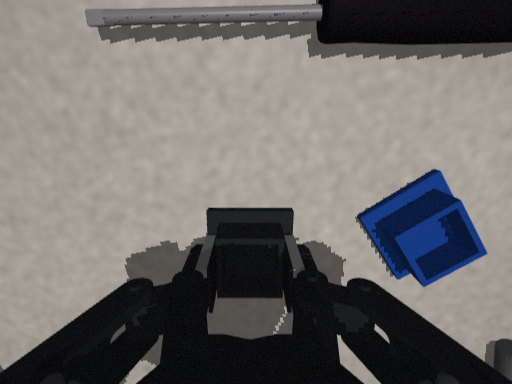

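>>> send_rows --pt "0 0 -4 0" --pt "0 0 -8 0" --pt "-0.2 -4 -11 -2" --pt "-0.4 -8.5 -13 -4" --pt "-0.6 -13 -13.4 -6"

```text
clock: 3.8
eef_pos: [0.6375, -0.1436, 0.2183]
eef_rot: [[0.997, -0.081, 0.006], [-0.081, -0.997, -0.001], [0.006, 0.0, -1.0]]
wrist_force: [1.0, 0.7, -1.3]
gripper_width: 0.033
```

>>> send_rows --pt "-0.2 -4.5 0 -2" --pt "-0.4 -9 0 -4" --pt "-0.7 -13 0 -6" --pt "-0.8 -15.5 0 -6" --pt "-0.8 -15.5 0 -6"

```text
clock: 4.3
eef_pos: [0.6412, 0.0156, 0.2176]
eef_rot: [[1.0, 0.028, 0.004], [0.028, -1.0, 0.001], [0.004, -0.0, -1.0]]
wrist_force: [0.6, 0.2, -0.6]
gripper_width: 0.0333
```

```bash
python3 snap.py wrist w4
```

```text
4.3 [0.6412 0.0156 0.2176] [0.9996 0.0279 0.0036] [ 0.0036 -0.0004 -1.    ] [-0.1501  0.6491  1.4679  0.0013  1.0212  1.3921] [ 0.5935  0.245  -0.6137] 0.0332702095242103
```

View pics/w4.png

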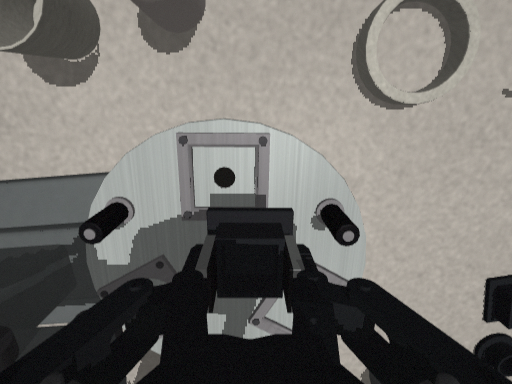

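```bash
python3 - <<'E'
from h import *
p,D,m=load("w4.npz")
cv2.imwrite("pics/c6.png",cv2.resize(p[120:230,165:285],(654,600),interpolation=cv2.INTER_CUBIC))
q=cv2.convertScaleAbs(p[195:305,195:305],alpha=3,beta=20)
cv2.imwrite("pics/c7.png",cv2.resize(q,(600,600),interpolation=cv2.INTER_CUBIC))
E
```

```text
(no output)
```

View pics/c6.png

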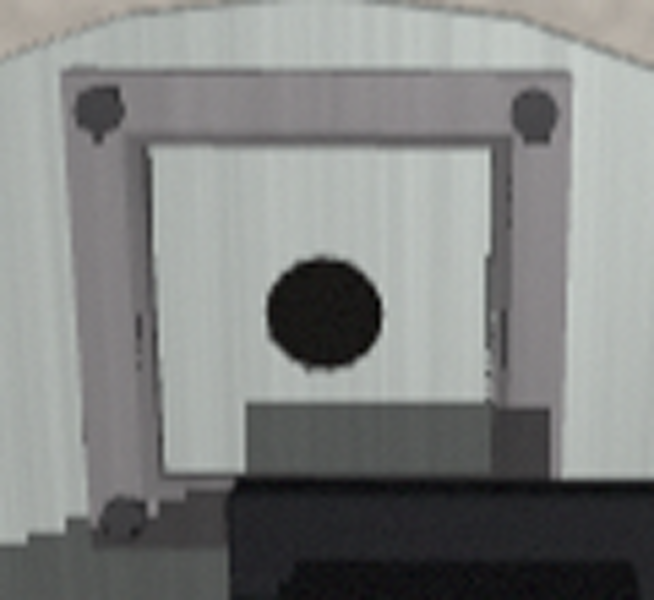

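View pics/c7.png

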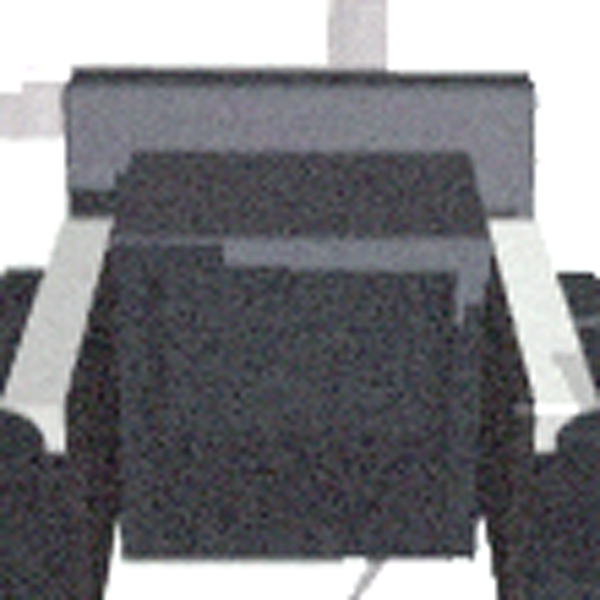

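```bash
python3 - <<'E'
from h import *
np.set_printoptions(precision=4,suppress=True)
p,D,m=load("w4.npz")
c=lambda u,v:(165-.5+(u+.5)*120/654,120-.5+(v+.5)*110/600)
print("hole",plane(m,[c(325,313)],.055), "depthz",withdepth(m,[c(200,300),c(400,100)],D))
E=plane(m,[c(65,72),c(570,72),c(93,545)],.061);print("plate",E,np.linalg.norm(E[0]-E[1]))
a=lambda d:np.degrees(np.arctan2(d[1],d[0]))
print(a(E[0]-E[1]),a(E[0]-E[2]))
S=plane(m,[c(100,107),c(534,114),c(122,519)],.061);print("screws",S,a(S[0]-S[1]),a(S[0]-S[2]),(S[1]+S[2])/2)
d=lambda u,v:(195-.5+(u+.5)*110/600,195-.5+(v+.5)*110/600)
print("cap depth: ledge,plug face, rim, inside,",withdepth(m,[d(300,110),d(300,200),d(350,255),d(300,400),d(300,78)],D))
F=plane(m,[d(110,237),d(490,237),d(122,555),d(475,555)],.1625);print(F,F.mean(0),a(F[0]-F[1]),a(F[2]-F[3]))
L=plane(m,[d(70,80),d(532,80)],.1425);print("flange top front edge",L,a(L[0]-L[1]))
L=plane(m,[d(70,70),d(532,72)],.1365);print("flange bot front edge",L,a(L[0]-L[1]))
E
```

```text
hole [[0.661  0.0383 0.055 ]] depthz [[0.6627 0.0575 0.0557]
 [0.6946 0.0269 0.0624]]
plate [[0.6971 0.0752 0.061 ]
 [0.6991 0.0025 0.061 ]
 [0.6238 0.0744 0.061 ]] 0.07278732945846692
91.55044383600806 0.6547195333377627
screws [[0.6923 0.0704 0.061 ]
 [0.693  0.0074 0.061 ]
 [0.6284 0.0696 0.061 ]] 90.63843077907138 0.6785898224980975 [0.6607 0.0385 0.061 ]
cap depth: ledge,plug face, rim, inside, [[0.6613 0.0169 0.1424]
 [0.6565 0.0167 0.1535]
 [0.6556 0.0123 0.1631]
 [0.6305 0.016  0.1463]
 [0.6644 0.017  0.1416]]
[[ 0.6565  0.0337  0.1625]
 [ 0.6574 -0.0002  0.1625]
 [ 0.6231  0.0329  0.1625]
 [ 0.624  -0.0009  0.1625]] [0.6403 0.0164 0.1625] 91.54904799954826 91.54710242090493
flange top front edge [[ 0.6639  0.04    0.1425]
 [ 0.6652 -0.0063  0.1425]] 91.54992712773348
flange bot front edge [[ 0.6628  0.0409  0.1365]
 [ 0.6639 -0.0072  0.1365]] 91.28672777032057
```

>>> send_rows --pt "1.1 -1.1 0 0.6" --pt "2.1 -2.1 0 0.6" --pt "2.1 -2.1 2 0.6" --pt "2.1 -2.1 4 0.6" --pt "2.1 -2.1 5 0.6"

```text
clock: 4.85
eef_pos: [0.6617, 0.0341, 0.1657]
eef_rot: [[1.0, 0.015, 0.001], [0.015, -1.0, -0.001], [0.001, 0.001, -1.0]]
wrist_force: [-0.8, 0.4, -0.4]
gripper_width: 0.0333
```

>>> send_rows --pt "0 0 0 0" --pt "0 0 0 0" --pt "0 0 0 0" --pt "0 0 0 0" --pt "0 0 0 0"

```text
clock: 5.35
eef_pos: [0.6621, 0.0341, 0.1666]
eef_rot: [[1.0, 0.015, 0.003], [0.015, -1.0, -0.001], [0.003, 0.001, -1.0]]
wrist_force: [-0.7, -0.1, -0.6]
gripper_width: 0.0331
```

```bash
python3 snap.py wrist w5; python3 snap.py scene s5; python3 - <<'E'
from h import *
p=load("w5.npz")[0]
q=cv2.convertScaleAbs(p[150:310,170:330],alpha=2,beta=10)
cv2.imwrite("pics/c8.png",cv2.resize(q,(600,600),interpolation=cv2.INTER_CUBIC))
E
```

```text
5.35 [0.6621 0.0341 0.1666] [0.9999 0.0153 0.0028] [ 0.0028  0.001  -1.    ] [-0.1166  0.7406  1.4385 -0.0008  0.9596  1.4393] [-0.7499 -0.1363 -0.5734] 0.033140729481259415
5.4 [0.662  0.0341 0.1664] [0.9999 0.0153 0.0024] [ 0.0024  0.0009 -1.    ] [-0.1166  0.7408  1.4387 -0.0007  0.9596  1.4393] [ 0.47   -0.1189 -0.1175] 0.03315662237874569
```

View pics/c8.png

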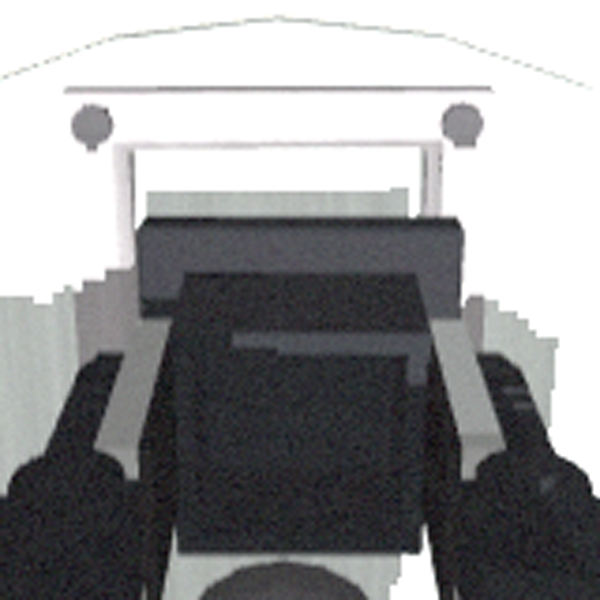

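View pics/s5.png

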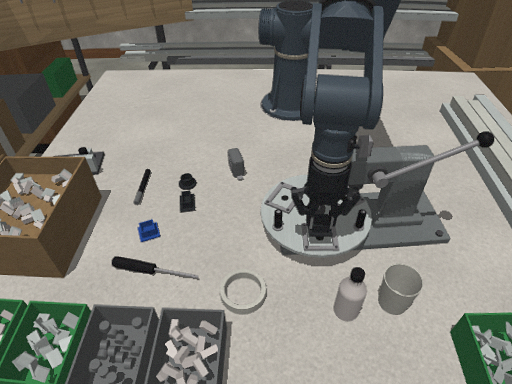

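>>> send_rows --pt "0 -0.35 0 0" --pt "0 -0.35 0 0" --pt "0 -0.35 0 0" --pt "0 -0.35 0 0" --pt "0 -0.35 0 0"

```text
clock: 5.95
eef_pos: [0.6618, 0.0376, 0.1662]
eef_rot: [[1.0, 0.015, 0.002], [0.015, -1.0, -0.001], [0.002, 0.001, -1.0]]
wrist_force: [0.4, 0.1, -0.7]
gripper_width: 0.033
```

```bash
python3 -c "
from rig import bot
s=bot.observe();print(s['tau'],s['joint_positions'],s['eef_pos'])"; python3 snap.py wrist w6;  python3 - <<'E'
from h import *
p=load("w6.npz")[0]
q=cv2.convertScaleAbs(p[150:310,170:330],alpha=2,beta=10)
cv2.imwrite("pics/c9.png",cv2.resize(q,(600,600),interpolation=cv2.INTER_CUBIC))
E
```

```text
[ 4.06568614e-02 -5.00530851e+01 -1.44481078e+01 -6.13701341e-04
 -6.04368179e-03 -2.05231885e-05] [-1.11228598e-01  7.41186942e-01  1.43844514e+00 -8.06876452e-04
  9.59765606e-01  1.44459569e+00] [0.6618161  0.03762321 0.16623307]
5.95 [0.6618 0.0376 0.1662] [0.9999 0.0154 0.0021] [ 0.0021  0.0009 -1.    ] [-0.1112  0.7412  1.4384 -0.0008  0.9598  1.4446] [ 0.3729  0.1083 -0.6963] 0.03303386427918696
```

View pics/c9.png

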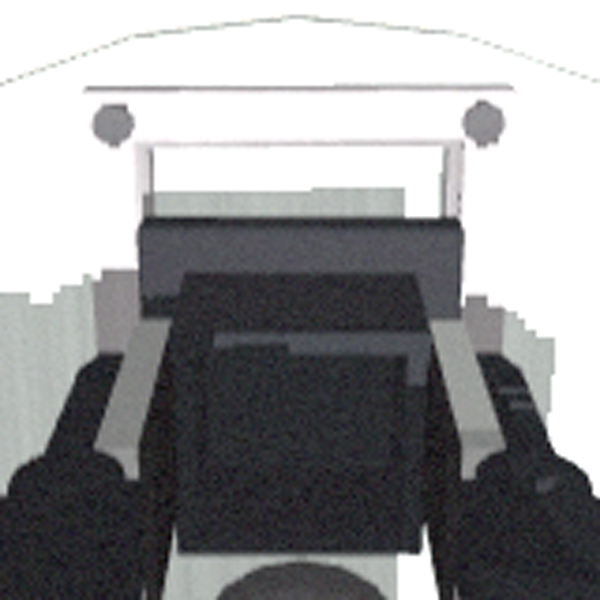

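```bash
python3 - <<'E'
from h import *
np.set_printoptions(precision=4,suppress=True)
p,D,m=load("w6.npz")
c=lambda u,v:(170-.5+(u+.5)*160/600,150-.5+(v+.5)*160/600)
a=lambda d:np.degrees(np.arctan2(d[1],d[0]))
S=plane(m,[c(113,124),c(484,124)],.061);mid=S.mean(0);ang=a(S[0]-S[1])-90;print(S,mid,ang)
print("nest",mid[:2]-.0322*np.array([np.cos(np.radians(ang)),np.sin(np.radians(ang))]))
dz=.1662-.2176
F=plane(m,[c(178,552),c(423,552)],.1625+dz);print(F,F.mean(0),a(F[0]-F[1]))
L=plane(m,[c(138,218),c(462,218)],.1365+dz);print("flange bot",L,L.mean(0),a(L[0]-L[1]))
E
```

```text
[[0.6917 0.0706 0.061 ]
 [0.6926 0.0072 0.061 ]] [0.6921 0.0389 0.061 ] 0.8078785305725518
nest [0.6599 0.0384]
[[0.6435 0.055  0.1111]
 [0.644  0.0209 0.1111]] [0.6437 0.038  0.1111] 90.76553806697585
flange bot [[0.6834 0.0631 0.0851]
 [0.6841 0.014  0.0851]] [0.6838 0.0386 0.0851] 90.79950905737772
```

>>> send_rows --pt "0 0 1 0" --pt "0 0 1.8 0" --pt "0 0 2.2 0" --pt "0 0 2.6 0" --pt "0 0 2.6 0"

```text
clock: 6.5
eef_pos: [0.6614, 0.0376, 0.1392]
eef_rot: [[1.0, 0.015, 0.0], [0.015, -1.0, -0.001], [0.0, 0.001, -1.0]]
wrist_force: [0.4, -0.0, -0.9]
gripper_width: 0.0332
```

>>> send_rows --pt "0 0 0.2 0" --pt "0 0 0.4 0" --pt "0 0 0.5 0" --pt "0 0 0.5 0" --pt "0 0 0.5 0"

```text
clock: 7.0
eef_pos: [0.6616, 0.0376, 0.1361]
eef_rot: [[1.0, 0.015, 0.001], [0.015, -1.0, -0.001], [0.001, 0.001, -1.0]]
wrist_force: [-1.7, -0.6, 8.3]
gripper_width: 0.033
```

Force is 8 N at TCP z = 0.1361, which puts the cap's underside at 0.055, i.e. home. Releasing.

>>> send_rows --pt "0 0 -0.1 0" --pt "0 0 -0.1 0" --pt "0 0 -0.1 0" --pt "0 0 -0.1 0" --pt "0 0 -0.1 0" --jaw 5.2

```text
clock: 7.5
eef_pos: [0.6615, 0.0376, 0.1368]
eef_rot: [[1.0, 0.015, 0.001], [0.015, -1.0, -0.001], [0.001, 0.001, -1.0]]
wrist_force: [-0.4, -0.2, -0.7]
gripper_width: 0.0521
```

>>> send_rows --pt "0 0 -2 0" --pt "0 0 -4 0" --pt "0 0 -7 0" --pt "0 0 -8 0" --pt "0 0 -8 0"

```text
clock: 8.0
eef_pos: [0.6624, 0.0376, 0.2185]
eef_rot: [[1.0, 0.015, 0.005], [0.015, -1.0, -0.001], [0.005, 0.001, -1.0]]
wrist_force: [1.0, 0.4, -1.0]
gripper_width: 0.0519
```

```bash
python3 snap.py wrist w7
```

```text
8.0 [0.6624 0.0376 0.2185] [0.9999 0.0154 0.005 ] [ 0.005   0.0013 -1.    ] [-0.1112  0.6741  1.4072 -0.0008  1.0552  1.4445] [ 0.992   0.3986 -1.0328] 0.05186095810544853
```

View pics/w7.png

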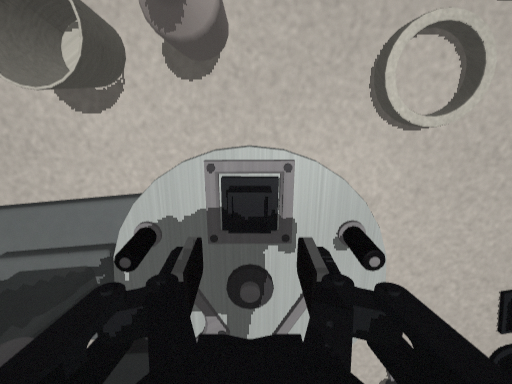

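```bash
python3 - <<'E'
from h import *
np.set_printoptions(precision=4,suppress=True)
p,D,m=load("w7.npz")
q=cv2.convertScaleAbs(p[150:255,195:300],alpha=1.8,beta=10)
cv2.imwrite("pics/c10.png",cv2.resize(q,(600,600),interpolation=cv2.INTER_CUBIC))
uv,X=cloud(m,D)
k=(abs(X[:,0]-.6605)<.0225)&(abs(X[:,1]-.0384)<.0225)
o=k&((abs(X[:,0]-.6605)>.0185)|(abs(X[:,1]-.0384)>.0185))
print("flange z",np.percentile(X[o][:,2],[10,50,90]),"max",np.percentile(X[k][:,2],[99]))
for n,s in(("+x",X[:,0]>.68),("+y",X[:,1]>.057),("-y",X[:,1]<.02)):print(n,np.median(X[o&s][:,2]))
k2=(abs(X[:,0]-.6605)<.036)&(abs(X[:,1]-.0384)<.036)&((X[:,0]>.6905)|(X[:,1]>.0685));print("plate z",np.median(X[k2][:,2]))
E
```

```text
flange z [0.0622 0.2323 0.2415] max [0.2428]
+x 0.2369528957514529
+y 0.2279775484743412
-y 0.22781392016403412
plate z 0.06253388912783657
```

View pics/c10.png

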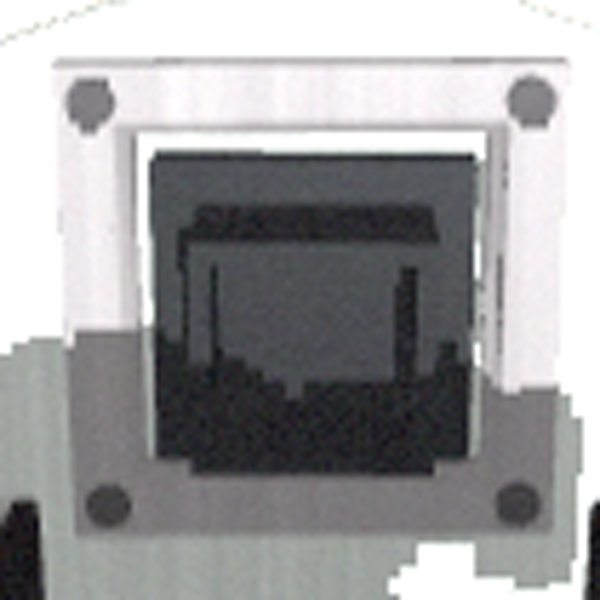

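```bash
python3 - <<'E'
from h import *
np.set_printoptions(precision=4,suppress=True)
p,D,m=load("w7.npz")
c=lambda u,v:(195-.5+(u+.5)*105/600,150-.5+(v+.5)*105/600)
uv=[c(200,175),c(300,175),c(420,175),c(167,250),c(455,250),c(300,90),c(90,250),c(530,250)]
print(withdepth(m,uv,D))
F=plane(m,[c(152,153),c(474,153),c(157,458),c(470,458)],.061);print(F,F.mean(0))
S=plane(m,[c(91,103),c(531,101),c(108,507),c(518,504)],.061);print(S.mean(0))
E
```

```text
[[0.6814 0.0548 0.0615]
 [0.6815 0.0404 0.0609]
 [0.6819 0.023  0.0617]
 [0.67   0.0598 0.0616]
 [0.671  0.0176 0.063 ]
 [0.6941 0.0405 0.0617]
 [0.6697 0.0711 0.0611]
 [0.6707 0.0064 0.0612]]
[[0.6845 0.0618 0.061 ]
 [0.6851 0.0153 0.061 ]
 [0.6365 0.0617 0.061 ]
 [0.6372 0.0138 0.061 ]] [0.6608 0.0382 0.061 ]
[0.6606 0.0383 0.061 ]
```

The flange is level with the plate (61 mm) and centred to about 0.3 mm. Next I move over to post_a, swinging away from the press head on the way.

>>> send_rows --pt "-4 2 0 0" --pt "-8 3 0 0" --pt "-12 3 0 0" --pt "-16 2 0 0" --pt "-18.7 0 0 0" --jaw 5

```text
clock: 8.55
eef_pos: [0.4705, 0.0345, 0.2149]
eef_rot: [[1.0, 0.013, -0.004], [0.013, -1.0, -0.0], [-0.004, 0.0, -1.0]]
wrist_force: [-0.2, 1.0, -0.0]
gripper_width: 0.0502
```

>>> send_rows --pt "0 0 0 0" --pt "0 0 0 0" --pt "0 0 0 0" --pt "0 0 0 0" --pt "0 0 0 0"

```text
clock: 9.05
eef_pos: [0.4716, 0.034, 0.2148]
eef_rot: [[1.0, 0.012, -0.004], [0.012, -1.0, -0.0], [-0.004, 0.0, -1.0]]
wrist_force: [0.2, 0.6, -0.3]
gripper_width: 0.0496
```

```bash
python3 snap.py wrist w8
```

```text
9.05 [0.4716 0.034  0.2148] [ 0.9999  0.0124 -0.0036] [-0.0036  0.0002 -1.    ] [-0.1646  0.4713  1.8929 -0.0012  0.7809  1.3947] [ 0.1507  0.574  -0.3132] 0.0496062486465992
```

View pics/w8.png

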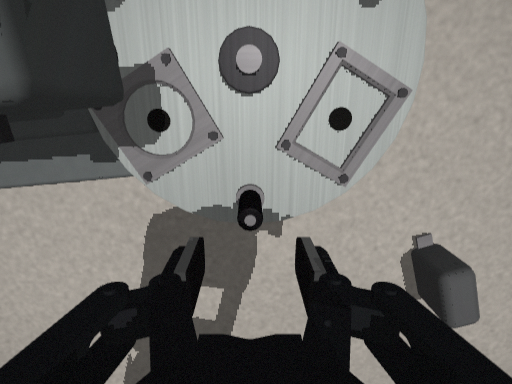

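```bash
python3 - <<'E'
from h import *
np.set_printoptions(precision=4,suppress=True)
p,D,m=load("w8.npz")
print("post top",plane(m,[(250,220)],.105),"collar",plane(m,[(250,194)],.059))
H=plane(m,[(158.5,120),(340.5,119)],.055);print("round,obl",H,"hub",plane(m,[(249,59)],.071))
A=H[0,:2];B=H[1,:2];mid=(A+B)/2;d=(A-B)/np.linalg.norm(A-B);n=np.array([d[1],-d[0]]);print(np.linalg.norm(A-B),"centre",mid+n*.041,"nest angle",np.degrees(np.arctan2(n[1],n[0])))
E
```

```text
post top [[0.4737 0.0344 0.105 ]] collar [[0.4779 0.0344 0.059 ]]
round,obl [[ 0.5367  0.1069  0.055 ]
 [ 0.5391 -0.0359  0.055 ]] hub [[0.5788 0.0363 0.071 ]]
0.14274860043457868 centre [0.5789 0.0362] nest angle 0.9605263962127358
```

>>> send_rows --pt "0.2 0 2 0" --pt "0.2 0 4 0" --pt "0.2 0 6 0" --pt "0.2 0 7 0" --pt "0.2 0 7 0"

```text
clock: 9.6
eef_pos: [0.4726, 0.034, 0.1436]
eef_rot: [[1.0, 0.012, -0.007], [0.012, -1.0, 0.0], [-0.007, -0.0, -1.0]]
wrist_force: [-1.3, 0.8, -0.9]
gripper_width: 0.0496
```

```bash
python3 snap.py wrist w9
```

```text
9.6 [0.4726 0.034  0.1436] [ 0.9999  0.0122 -0.0066] [-0.0066 -0.0003 -1.    ] [-0.1641  0.6104  1.9359 -0.0014  0.6018  1.3957] [-1.3002  0.8238 -0.9116] 0.04957097653864059
```

View pics/w9.png

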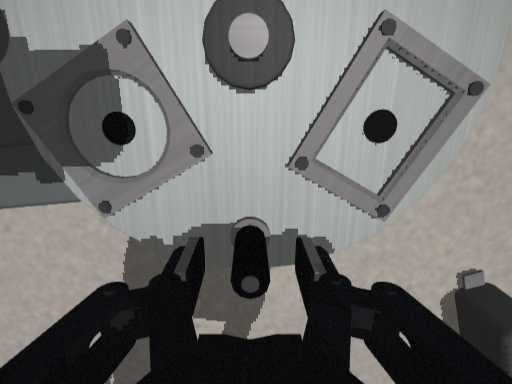

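>>> send_rows --pt "0.15 0 0 0" --pt "0.15 0 0 0" --pt "0.15 0 0 0" --pt "0.15 0 0 0" --pt "0.15 0 0 0" --jaw 1 --grip_force 40

```text
clock: 10.15
eef_pos: [0.4754, 0.0339, 0.1453]
eef_rot: [[1.0, 0.012, -0.002], [0.012, -1.0, -0.0], [-0.002, 0.0, -1.0]]
wrist_force: [0.1, 1.7, 6.2]
gripper_width: 0.0167
```

>>> send_rows --pt "0 0 0 0" --pt "0 0 0 0" --pt "0 0 0 0" --pt "0 0 0 0" --pt "0 0 0 0"

```text
clock: 10.65
eef_pos: [0.4754, 0.034, 0.1454]
eef_rot: [[1.0, 0.012, -0.002], [0.012, -1.0, -0.0], [-0.002, 0.0, -1.0]]
wrist_force: [-0.2, 0.0, 2.3]
gripper_width: 0.0168
```

>>> send_rows --pt "0.04 0.91 0 -5" --pt "0.16 1.81 0 -10" --pt "0.35 2.69 0 -15" --pt "0.63 3.56 0 -20" --pt "0.97 4.4 0 -25"

```text
clock: 11.15
eef_pos: [0.4859, -0.0098, 0.1454]
eef_rot: [[0.9, 0.436, -0.002], [0.436, -0.9, 0.0], [-0.001, -0.001, -1.0]]
wrist_force: [2.2, 3.9, 1.6]
gripper_width: 0.0169
```

```bash
cat > arc.py <<'E'
from rig import bot
import numpy as np,sys
np.set_printoptions(precision=2,suppress=True)
s=bot.observe();C=np.array([.579,.0364]);P=s["eef_pos"];R=s["eef_rot"]
v=P[:2]-C;a=np.degrees(np.arctan2(v[1],v[0]))%360;print("r",np.hypot(*v),"ang",a,"yaw",np.degrees(np.arctan2(R[1,0],R[0,0])),s["wrist_force"],s["clock"],s["joint_positions"])
tgt=float(sys.argv[1]);n=5
for i in range(1,n+1):
    b=np.radians(a+(tgt-a)*i/n);q=C+.1045*np.array([np.cos(b),np.sin(b)])-P[:2]
    d=R.T@np.array([q[0],q[1],0]);yaw=np.degrees(np.arctan2(R[1,0],R[0,0]));
    print([d[0]*100,d[1]*100],-(np.degrees(b)-180-yaw)*1)
E
python3 arc.py 231
```

```text
r 0.10393736647884522 ang 206.37173830583194 yaw 25.86933804885125 [2.18 3.92 1.63] 11.15 [-0.25  0.61  1.91  0.    0.62  0.87]
[np.float64(-0.009802698783164407), np.float64(0.8973881692796554)] -5.428052595814318
[np.float64(0.11349422804701288), np.float64(1.7869814555633488)] -10.353704934647919
[np.float64(0.3127189587626087), np.float64(2.6627026683704544)] -15.27935727348152
[np.float64(0.5864000010377001), np.float64(3.518083649658245)] -20.20500961231515
[np.float64(0.9325159213283298), np.float64(4.346806476219192)] -25.13066195114872
```

Working well. Continuing the arc.

>>> send_rows --pt "0 0.9 0 -5" --pt "0.11 1.79 0 -10" --pt "0.31 2.66 0 -15" --pt "0.59 3.52 0 -20" --pt "0.93 4.35 0 -25"

```text
clock: 11.65
eef_pos: [0.5133, -0.0443, 0.1453]
eef_rot: [[0.629, 0.777, -0.002], [0.777, -0.629, 0.002], [0.0, -0.003, -1.0]]
wrist_force: [2.2, 4.0, 2.7]
gripper_width: 0.0169
```

```bash
python3 arc.py 256
```

```text
r 0.10409048643970259 ang 230.8290010916132 yaw 51.02379317805263 [2.18 3.99 2.73] 11.65 [-0.3   0.64  1.83  0.    0.67  0.37]
[np.float64(-0.0037579978187498443), np.float64(0.9169800266925863)] -4.839407695237938
[np.float64(0.11376951261469412), np.float64(1.8272978668120603)] -9.873607476915296
[np.float64(0.3107246875848778), np.float64(2.7237911640030292)] -14.907807258592683
[np.float64(0.5855880169206803), np.float64(3.5995434679430756)] -19.942007040270013
[np.float64(0.9362389286459801), np.float64(4.447798345177645)] -24.976206821947372
```

>>> send_rows --pt "0 0.92 0 -5" --pt "0.11 1.83 0 -10" --pt "0.31 2.72 0 -15" --pt "0.59 3.6 0 -20" --pt "0.94 4.45 0 -25"

```text
clock: 12.15
eef_pos: [0.5531, -0.0644, 0.1453]
eef_rot: [[0.238, 0.971, -0.004], [0.971, -0.238, 0.003], [0.002, -0.005, -1.0]]
wrist_force: [-1.4, 3.2, 3.5]
gripper_width: 0.0169
```

```bash
python3 arc.py 275
```

```text
r 0.10407750411732279 ang 255.61000563392594 yaw 76.22130025898697 [-1.39  3.23  3.54] 12.15 [-0.32  0.67  1.73  0.    0.75 -0.08]
[np.float64(-0.025861670065768897), np.float64(0.7065115630307071)] -3.2667042481538004
[np.float64(0.038300133011396106), np.float64(1.4107479579465196)] -7.144703121368579
[np.float64(0.1499445042113072), np.float64(2.10903303141749)] -11.022701994583414
[np.float64(0.30856018435019733), np.float64(2.7981690883617922)] -14.900700867798193
[np.float64(0.5134208159566626), np.float64(3.475000330290038)] -18.77869974101303
```

>>> send_rows --pt "0 0.71 0 -4" --pt "0.04 1.41 0 -8" --pt "0.15 2.11 0 -12" --pt "0.31 2.8 0 -16" --pt "0.51 3.48 0 -19"

```text
clock: 12.65
eef_pos: [0.5876, -0.0673, 0.1453]
eef_rot: [[-0.093, 0.996, -0.006], [0.996, 0.093, 0.004], [0.005, -0.006, -1.0]]
wrist_force: [-1.6, 0.9, 4.3]
gripper_width: 0.0168
```

>>> send_rows --pt "0 0 0 0" --pt "0 0 0 0" --pt "0 0 0 0" --pt "0 0 0 0" --pt "0 0 0 0"

```text
clock: 13.15
eef_pos: [0.5875, -0.0674, 0.1454]
eef_rot: [[-0.093, 0.996, -0.006], [0.996, 0.093, 0.004], [0.005, -0.006, -1.0]]
wrist_force: [1.1, 0.4, 1.9]
gripper_width: 0.0167
```

```bash
python3 arc.py 276;python3 snap.py wrist wa;python3 snap.py top ta;python3 snap.py scene sa; python3 - <<'E'
from h import *
p=cv2.imread("pics/ta.png");cv2.imwrite("pics/ta2.png",cv2.resize(p[145:255,145:265],(654,600),interpolation=cv2.INTER_CUBIC))
p=cv2.imread("pics/sa.png");cv2.imwrite("pics/sa2.png",cv2.resize(p[150:270,250:390],(700,600),interpolation=cv2.INTER_CUBIC))
E
```

```text
r 0.10410185284788441 ang 274.68073324670485 yaw 95.3357724411659 [1.1  0.39 1.92] 13.15 [-0.3   0.7   1.64  0.    0.81 -0.4 ]
[np.float64(-0.040251041700005714), np.float64(0.047664329326082104)] 0.3911858438020346
[np.float64(-0.04046879323289888), np.float64(0.0957864004275442)] 0.1273324931430153
[np.float64(-0.04046493457041643), np.float64(0.14390896989913807)] -0.1365208575160608
[np.float64(-0.040239465794394025), np.float64(0.19203101720561183)] -0.40037420817508007
[np.float64(-0.039792391686344575), np.float64(0.2401515218228186)] -0.6642275588340993
13.15 [ 0.5875 -0.0674  0.1454] [-0.093   0.9957  0.0046] [ 0.0046 -0.0057 -1.    ] [-0.3038  0.7013  1.6362  0.0029  0.8112 -0.3989] [1.0961 0.3914 1.9156] 0.016655220851149424
13.2 [ 0.5875 -0.0674  0.1454] [-0.093   0.9957  0.0047] [ 0.0047 -0.0058 -1.    ] [-0.3038  0.7013  1.6362  0.0029  0.8112 -0.3989] [1.0887 1.8438 1.9446] 0.016931529712727572
13.25 [ 0.5875 -0.0673  0.1454] [-0.0932  0.9956  0.0047] [ 0.0047 -0.0059 -1.    ] [-0.3037  0.7014  1.6361  0.0028  0.8113 -0.399 ] [0.8051 0.9893 1.6261] 0.016533017938260047
```

View pics/wa.png

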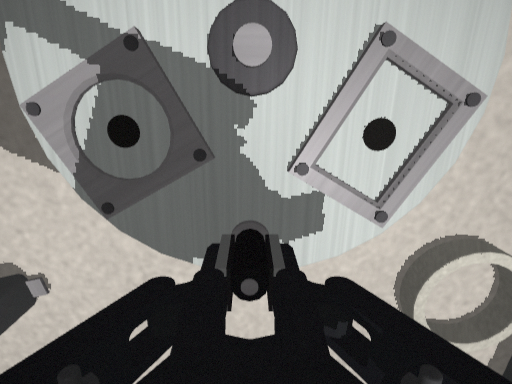

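View pics/ta2.png

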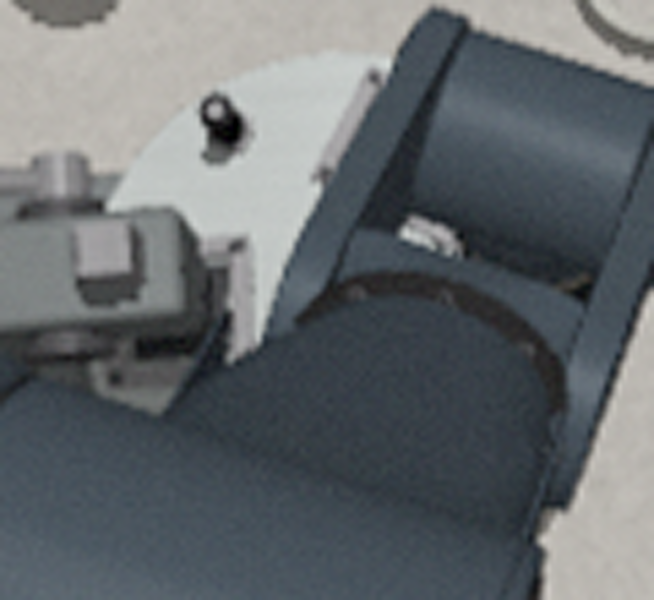

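View pics/sa2.png

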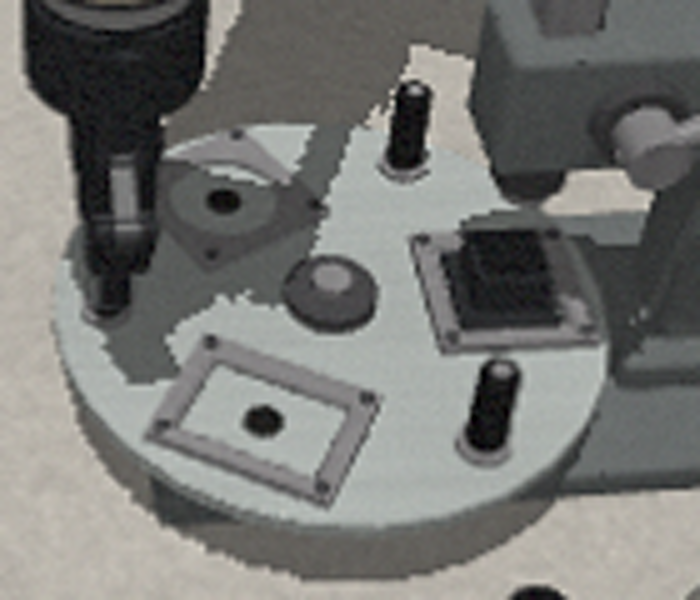

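The dial is turned: the scene crop shows the capped nest at the press side, plug up, with post_a held. I'll measure the dial angle from the round hole (123,131) and oblong hole (379,134), then work out the punch axis more precisely.

```bash
python3 - <<'E'
from h import *
np.set_printoptions(precision=4,suppress=True)
p,D,m=load("wa.npz")
def frac(p,u,v,r=20,t=45):
    g=cv2.cvtColor(p,cv2.COLOR_BGR2GRAY)[v-r:v+r+1,u-r:u+r+1]
    M=cv2.moments((g<t).astype(np.uint8),True);return u-r+M["m10"]/M["m00"],v-r+M["m01"]/M["m00"],M["m00"]
def ang(A,B):
    mid=(A+B)/2;d=(A-B)/np.linalg.norm(A-B);n=np.array([d[1],-d[0]])
    return np.linalg.norm(A-B),mid+n*.041,np.degrees(np.arctan2(n[1],n[0]))
a=frac(p,123,131);b=frac(p,379,134);print(a,b)
H=plane(m,[a[:2],b[:2]],.055);print(H,ang(H[0,:2],H[1,:2]))
p,D,m=load("w8.npz");a=frac(p,158,120,16);b=frac(p,340,119,16);print(a,b);H=plane(m,[a[:2],b[:2]],.055);print("before",H,ang(H[0,:2],H[1,:2]))
# scene: before/after oblong hole, round hole
c=lambda u,v:(250-.5+(u+.5)/5,150-.5+(v+.5)/5)
p,D,m=load("scene0.npz");H0=plane(m,[c(467,240),c(174,239),c(348,436)],.055);print("scene round,obl,sq",H0,H0.mean(0))
p,D,m=load("sa.npz");H1=plane(m,[c(225,200),c(264,421)],.055);print(H1);C=H0.mean(0)[:2];print(np.degrees(np.arctan2(*(H1[:,:2]-C).T[::-1])),ang(H1[0,:2],H1[1,:2]))
# plate screws of sq nest after z=.061
S=plane(m,[c(422,240),c(553,233),c(588,328),c(452,339)],.061);mid=S.mean(0);print("sq plate",S,mid,np.degrees(np.arctan2(*(mid[:2]-C)[::-1])))
print("posts c,b",plane(m,[c(413,90),c(502,370)],.105))
# punch/guide end in the scene: 
print("guide bottom edge",plane(m,[c(530,200)],.13), proj(m,[(.5714,.1181,.116),(.5714,.1181,.13)]))
cv2.imwrite("pics/sa3.png",cv2.resize(p[150:225,325:400],(600,600),interpolation=cv2.INTER_CUBIC))
E
```

```text
(123.13038130381304, 130.87330873308733, 813.0) (379.066411238825, 133.89144316730523, 783.0)
[[ 0.5114 -0.0098  0.055 ]
 [ 0.6534  0.0017  0.055 ]] (np.float64(0.14250827189692478), array([0.5791, 0.0368]), np.float64(94.65713631511927))
(158.00243902439024, 119.89756097560976, 410.0) (339.94871794871796, 118.52564102564102, 390.0)
before [[ 0.5368  0.1073  0.055 ]
 [ 0.5394 -0.0354  0.055 ]] (np.float64(0.14266601039666044), array([0.5791, 0.0367]), np.float64(1.0737949036697712))
scene round,obl,sq [[ 0.5372  0.1054  0.055 ]
 [ 0.5393 -0.0371  0.055 ]
 [ 0.661   0.0364  0.055 ]] [0.5791 0.0349 0.055 ]
[[ 0.511  -0.0111  0.055 ]
 [ 0.6532  0.0001  0.055 ]]
[-145.9469  -25.1481] (np.float64(0.14260469180979002), array([0.5789, 0.0354]), np.float64(94.52243356330673))
sq plate [[0.5437 0.0819 0.061 ]
 [0.5376 0.146  0.061 ]
 [0.6    0.1514 0.061 ]
 [0.608  0.0879 0.061 ]] [0.5723 0.1168 0.061 ] 94.73432427297017
posts c,b [[0.4839 0.079  0.105 ]
 [0.6655 0.0948 0.105 ]]
guide bottom edge [[0.5883 0.1146 0.13  ]] [[354.8289 189.0075]
 [355.9073 184.4134]]
```

View pics/sa3.png

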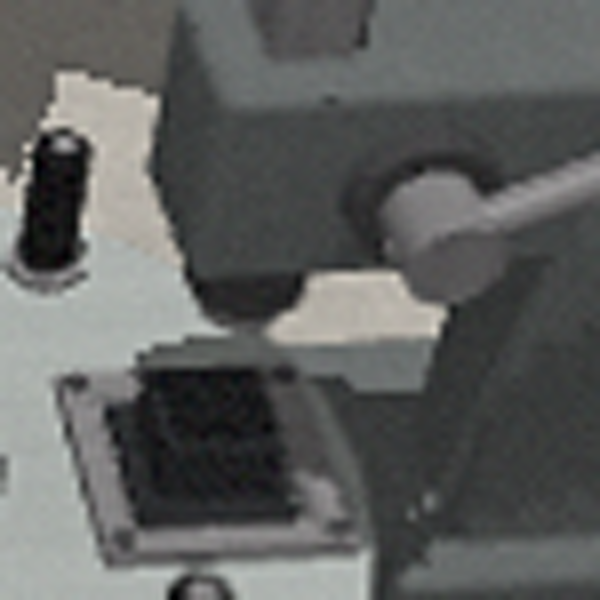

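```bash
python3 - <<'E'
from h import *
C=np.array([.5791,.0364])
def box(a,x0,x1,y0,y1,z):
    t=np.radians(a);ey=np.array([np.cos(t),np.sin(t)]);ex=np.array([ey[1],-ey[0]])
    return np.array([[*(C+ex*x+ey*y),z] for x,y in((x0,y0),(x1,y0),(x1,y1),(x0,y1))])
outs=[]
for n,(r0,r1,c0,c1) in(("top0",(160,230,90,190)),("scene0",(140,240,335,435))):
    p,D,m=load(n+".npz");s=6 if n=="top0" else 6
    im=cv2.resize(p[r0:r1,c0:c1],None,fx=s,fy=s,interpolation=cv2.INTER_CUBIC)
    for a,col in((96.,(0,255,0)),):
        t=np.radians(a);pc=C+.082*np.array([np.cos(t),np.sin(t)])
        ci=[[*(pc+.017*np.array([np.cos(q),np.sin(q)])),.13] for q in np.linspace(0,6.28,40)]
        for P in(box(a,-.025,.025,.055,.235,.215),np.array(ci),):
            q=(proj(m,P)-[c0-.5,r0-.5])*s-.5
            cv2.polylines(im,[np.round(q).astype(int)],True,col,1)
    cv2.imwrite(f"pics/ov_{n}.png",im)
E
```

```text
(no output)
```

View pics/ov_top0.png

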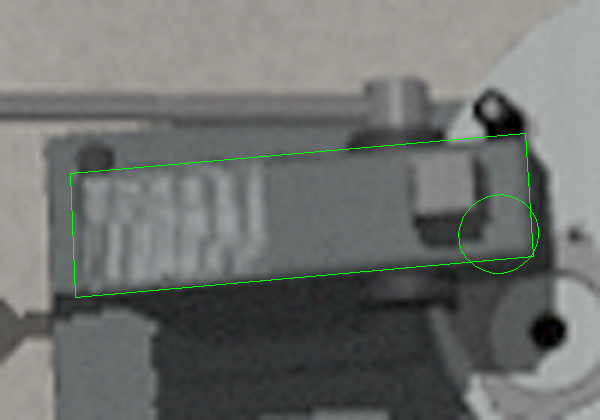

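View pics/ov_scene0.png

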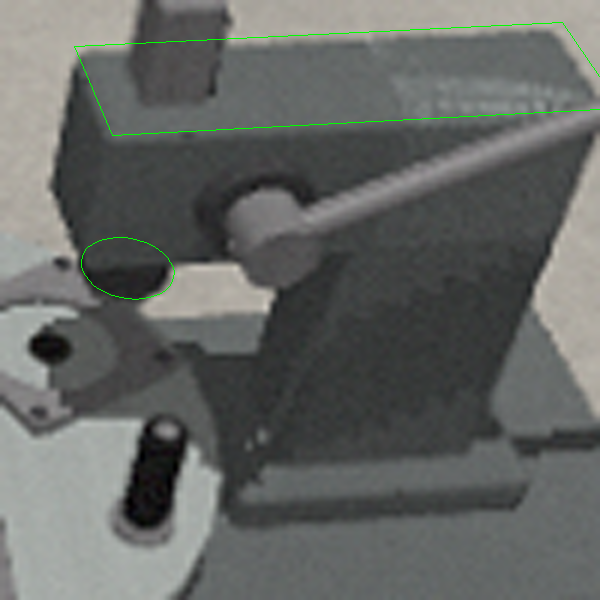

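The overlay at 96.0° matches the head, guide and column in both views. The dial is at 94.65°, so it needs about +1.35°, i.e. 2.5 mm along the tangent.

>>> send_rows --pt "0 0.05 0 -0.3" --pt "0 0.1 0 -0.6" --pt "0 0.18 0 -1" --pt "0 0.24 0 -1.3" --pt "0 0.24 0 -1.3"

```text
clock: 13.8
eef_pos: [0.5898, -0.0671, 0.1454]
eef_rot: [[-0.116, 0.993, -0.007], [0.993, 0.116, 0.004], [0.005, -0.006, -1.0]]
wrist_force: [-1.3, 1.3, 3.7]
gripper_width: 0.0168
```

>>> send_rows --pt "0 0 0 0" --pt "0 0 0 0" --pt "0 0 0 0" --pt "0 0 0 0" --pt "0 0 0 0"

```text
clock: 14.3
eef_pos: [0.5898, -0.0671, 0.1454]
eef_rot: [[-0.116, 0.993, -0.007], [0.993, 0.116, 0.004], [0.005, -0.006, -1.0]]
wrist_force: [-0.6, -0.4, 3.3]
gripper_width: 0.0169
```

```bash
python3 arc.py 276|head -1;python3 snap.py wrist wb;python3 snap.py scene sb; python3 - <<'E'
from h import *
np.set_printoptions(precision=4,suppress=True)
p,D,m=load("wb.npz")
def frac(p,u,v,r=22,t=45):
    g=cv2.cvtColor(p,cv2.COLOR_BGR2GRAY)[v-r:v+r+1,u-r:u+r+1]
    M=cv2.moments((g<t).astype(np.uint8),True);return u-r+M["m10"]/M["m00"],v-r+M["m01"]/M["m00"],M["m00"]
a=frac(p,123,131);b=frac(p,379,134);print(a,b)
H=plane(m,[a[:2],b[:2]],.055);A,B=H[:,:2];mid=(A+B)/2;d=(A-B)/np.linalg.norm(A-B);n=np.array([d[1],-d[0]])
print(mid+n*.041,"angle",np.degrees(np.arctan2(n[1],n[0])))
p=cv2.imread("pics/sb.png");cv2.imwrite("pics/sb2.png",cv2.resize(p[150:270,250:390],(700,600),interpolation=cv2.INTER_CUBIC))
E
```

```text
r 0.10406956143244142 ang 275.94500644602476 yaw 96.65957769515337 [-0.61 -0.36  3.27] 14.3 [-0.3   0.7   1.63  0.    0.82 -0.42]
14.3 [ 0.5898 -0.0671  0.1454] [-0.116   0.9932  0.0049] [ 0.0049 -0.0062 -1.    ] [-0.3022  0.7036  1.63    0.0027  0.8157 -0.4202] [-0.6101 -0.3575  3.2661] 0.016856699405332885
14.35 [ 0.5898 -0.0671  0.1454] [-0.116   0.9932  0.0049] [ 0.0049 -0.0062 -1.    ] [-0.3021  0.7036  1.6299  0.0027  0.8157 -0.4203] [-1.7324  0.7686  3.3765] 0.017118791096341728
(123.2953431372549, 130.7316176470588, 816.0) (379.23205128205126, 134.08333333333334, 780.0)
[0.5791 0.0368] angle 95.91052663692143
```

View pics/sb2.png

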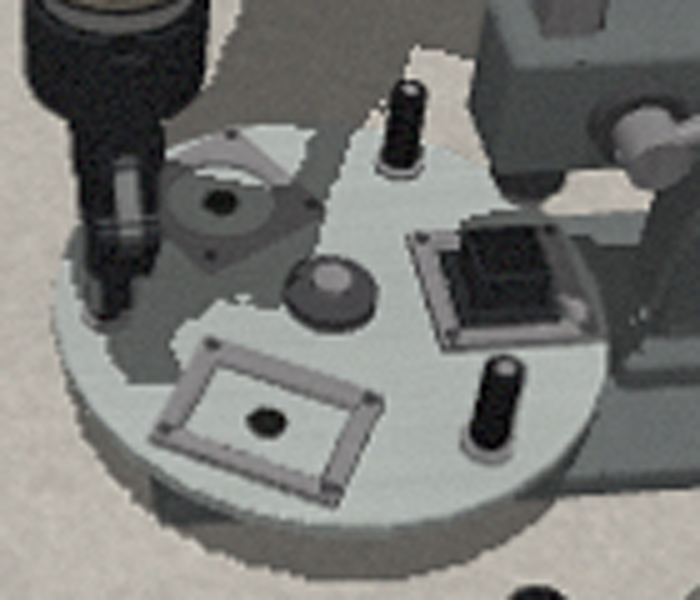

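```bash
python3 - <<'E'
from h import *
from rig import bot
np.set_printoptions(precision=4,suppress=True)
p,D,m=load("sb.npz");uv,X=cloud(m,D)
k=(abs(X[:,0]-.5707)<.024)&(abs(X[:,1]-.118)<.024)&(X[:,2]>.076)&(X[:,2]<.086)
print(k.sum(),X[k].min(0),X[k].max(0),np.median(X[k][:,2]),cv2.minAreaRect((X[k][:,:2]*1000).astype(np.float32)))
s=bot.observe();print(s["clock"],s["gripper_width"],abs(s["qvel"]).max())
bot.finish_job()
E
```

```text
95 [0.551 0.098 0.076] [0.5907 0.1343 0.0822] 0.07969152438896075 ((570.8742065429688, 116.0560302734375), (36.60482406616211, 34.967647552490234), 6.622887134552002)
14.4 0.016950890411821365 0.002046128954183817
the job is handed in; nothing more can be done
```

The square cap is seated in the square nest, the nest is turned under the punch, and the gripper is still closed on post_a. I handed the job in at 14.4 s of the 64 s allowed. `finish_job` gives no verdict, so what follows is from my own measurements.

- **Seating:** right after I let go of the cap, its flange measured level with the nest plate (61 mm) and centred within about 0.3 mm, plug upward. I closed the gripper on post_a with 40 N set and turned the dial about 95° counter-clockwise.
- **Dial position:** the last wrist picture put the nest at 95.9°. I had estimated the punch at about 96°, which leaves well under 1 mm. The separate estimates of the punch angle ranged from 94.5° to 97.1°, which is still inside the 4 mm tolerance (about 2.8°).
- **Cap after turning:** the scene camera's last depth check found the plug top at 80–82 mm, where a seated cap should be at 81 mm. The plug's centre came out at (0.571, 0.116), against (0.571, 0.118) expected. That camera also reads about 1.5 mm low in y elsewhere.
- **Grip:** the fingers had stopped at 16.9 mm on the 18 mm post and the arm was at rest. I did not measure the contact force on the post directly.
- **Other things on the bench:** I touched nothing else deliberately and no unexpected force showed up. I did not measure the bystanders' positions again at the end.

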